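# Find the rocking lid of the topping caddy and snap it home

## Robot

A 6-joint arm with a two-finger parallel gripper is mounted at the origin on a cart in front of the work surface, level with it; the furniture and walls round the work are solid. World frame = base frame: x ahead of the robot, y to its left, z up, the work surface at z = 0. Lengths are in mm, angles in rad, forces in N, time in s.
With the tool pointing down it reaches from about 350 to 975 mm from the base axis. Payload 7.1 kg.
Tool frame: the origin (TCP) lies at the very end of the fingers, on their centre line; the grasp point (between the pads) lies 19 mm behind it; z points along the fingers, y is the direction in which the jaws open and shut (so a half turn about z gives the same grasp; the last joint's range is limited). The gripper opens to 88 mm and grips with 3 to 60 N. Pads are 20 mm wide; open, the fingers measure 115 mm over their backs; the gripper's body (75 mm by 178 mm) begins 61 mm behind the grasp point.
Start: joints at [1.153, 0.423, 1.63, -0, 1.089, -0.019], TCP at [242.663, 575.951, 222.675] pointing down, gripper open.
Joint ranges: [-3, 3], [-0.9, 2.11], [0.09, 2.58], [-1.31, 4.45], [0.11, 2.69], [-2.54, 2.54]. Speed limits (rad/s): [2.39, 2.39, 3.01, 3.14, 3.14, 3.14].

## Interface

Orientations are given as a rotation vector (axis times angle).
In Python, from workcell import readout, imaging, close_job gives the robot as it stands.
- The arm moves only by the tool carry_out, never from a script. Its argument "rows" is a list of rows, each a list of 3 entries, a list of its own where there are three numbers: the shift along the tool's x, y, z in m, then the turn, a rotation vector about the tool's x, y, z in rad, then the closure, from 0 (fully open) to 1 (shut). In form: [[[dx, dy, dz], [wx, wy, wz], hand], ...]. A call has 1 to 12 rows; each row shifts and turns the commanded pose from where the row before left it, along the tool's axes as they then stand; what a row does not reach is not made up. A row lasts 1/12 s, in which the tool goes at most 41.7 mm and 7.16 degrees, less where a joint would pass 70% of its speed; a pose out of reach is approached as far as the arm can. A call with a gripper value outside its range is refused whole. The fingers move at their own pace and stop on an object; the grip force is fixed at half the most. Time passes only in rows, so rows that do not move let the fingers close. It gives the time, the measured TCP pose, the force and the opening at its end, in the units of the state.
- readout.get_obs(): the state, without advancing time (a new reading comes with each control period).
- imaging.get_image(name): name is "side" or "top" or "wrist"; returns the picture (400x640x3 uint8, red, green, blue); there is no depth.
- imaging.camera_params(name): a dict with "fx", "fy", "cx", "cy" (pixels), "rvec" (rotation vector, rad) and "tvec" (3), from world to camera coordinates, as OpenCV has them; the wrist camera has in their place "T_tool_cam" (4x4, takes a point from camera to tool coordinates, whose origin is the TCP and whose axes are the flange's). Camera axes: x right, y down, z forward; pixel columns grow to the right and rows downward; lengths in mm; the calibration is good to about 2 mm. A picture is of the moment at which its call begins: read the wrist's pose just before it. camera_params takes no time and is no camera call.
- close_job(): hands the job in, once; it reports no verdict.
The state is a dict: "t": time; "qpos": joint angles; "qvel": joint speeds; "joint_torque": joint torques, N m; "ee_pos": TCP position; "orientation": TCP orientation; "ft_force": force on the tool from outside, world axes, zero at the start; "moment": the same for the moment, N m; "width": finger opening in mm.
Only numpy, scipy, OpenCV 4.12 (cv2) and the standard library are available. Lean on these libraries where they do the work, as an engineer would, in place of code of your own. Each camera call takes 0.05 s, during which the arm holds its last target.

## Task

One of the three blue lids on the topping caddy has not been snapped down and rocks. With a fingertip, try the lids in order from left to right, pressing down on each to see whether it rocks, and leave them all as they are until all three have been tried; then go back to the one that rocked and press it down until it snaps in and lies flush. Nothing is to be lifted out, and the label roll, timer and marker beside the caddy stay where they are.

Things in the scene. Friction and masses are not known exactly. Their poses are not given: they have to be found in the camera images.
- caddy: Steel caddy fixed to the worktop, 130 (x) by 296 (y) by 60 mm high, turned up to 0.35 rad. Origin: centre of its underside, on the worktop; z up, x away from the robot, y left. Three lidded wells, centres at y = +96, 0, -96 mm. A ledge round each well, 8 mm below the rim, carries the lid. Under the middle of one lid (any of the three) a stiff snap, 22 mm square, still stands up.
- lid_left: Left (caddy's +y end) of three identical flat blue plastic lids, 106 (x) by 80 (y) by 8 mm, 60 g, a white ring 34 mm across printed round the middle; 2 mm play all round in its well. Origin: centre of its underside; axes like the caddy's. Home: underside 52 mm, top 60 mm over the worktop, flush with the rim; it does not give when pressed.
- lid_middle: Middle lid, like the left one. Whichever lid is loose lies level on its snap, 3.5 mm above home. Pressed well off its middle, 37 mm toward the front edge say, it tips about 0.08 rad under less than 1 N until its edge meets the ledge, and comes back level when let go; under 15 N there it does not snap in.
- lid_right: Right lid (caddy's -y end), like the left one. When the loose lid, whichever it is, is pressed in the middle with more than about 13 N (18 to 20 N is ample), its snap yields, the lid goes down 3.5 mm onto its ledge and stays there.
- label_roll: White label roll standing loose behind the caddy, 61 mm across, 40 mm high; origin at the centre of its underside. Bystander.
- kitchen_timer: Red and white kitchen timer standing loose behind the caddy, 58 mm across, 46 mm high; origin at the centre of its underside. Bystander.
- green_marker: Green and white marker pen, 135 mm long along its y, 17 mm thick, lying loose to the left of the caddy; origin at the centre of its underside. Bystander.
Things that resemble listed ones, but are neither listed nor needed, are in the scene too. Leave any purple look-alike of the lid_middle alone.

How it is judged:
By the outcome, as a careful person would: the job done as asked, in the order asked, and still so for the second after the job is handed in, with the robot touching nothing.
It also fails if it takes over 48 s, if anything falls off the work surface, if the arm or the gripper's body presses on something with over 40 N, if the wrist force passes 120 N, or if a joint passes its speed limit or range.

## Working session

There is one attempt and no reset: what is moved stays moved. The work goes in short steps, Python scripts to look and compute and a tool call to move; the robot and the scene stay as the last step left them, time stands still between calls to the robot, and variables do not carry over. Pictures are saved under pics/ and viewed, and the job is handed in when it is done.

Besides the shell and the picture viewer there is one more tool, called after ">>>" as a command line: name --argument value ..., lists and objects as JSON in quotes. carry_out: Moves the arm, as the interface text tells. Its arguments: {"type":"object","properties":{"rows":{"type":"array","items":{"type":"array"}}},"required":["rows"]}

```bash
mkdir -p pics; ls; cat > h.py <<'E'
import numpy as np,cv2
from workcell import readout, imaging, close_job
E
python3 - <<'E'
from h import *
o=readout.get_obs(); print(o)
for n in ("top","side"):
    im=imaging.get_image(n); cv2.imwrite(f"pics/{n}0.png",im[:,:,::-1]); print(n,imaging.camera_params(n))
print(imaging.camera_params("wrist"))
E
```

```text
pics
{'t': 0.0, 'qpos': array([ 1.15300210e+00,  4.23788569e-01,  1.63068748e+00, -5.65876290e-06,
        1.08860447e+00, -1.90059331e-02]), 'qvel': array([ 0.00110057,  0.00111531,  0.00041557, -0.00013167, -0.00024138,
        0.00074974]), 'joint_torque': array([-1.28651944e-03, -5.44629264e+01, -2.73672098e+01,  6.44226861e-02,
        2.27635325e-02, -1.31089487e-04]), 'ee_pos': array([242.44476259, 575.45841253, 221.93532635]), 'orientation': array([-6.22205498e-01, -3.07903635e+00,  2.28309495e-03]), 'ft_force': array([ 0.83429928,  0.67724638, -0.09497834]), 'moment': array([ 0.0071619 ,  0.01827224, -0.04267964]), 'width': 88.09557550377782}
top {'fx': 514.0037754627466, 'fy': 514.0037754627466, 'cx': 319.2407396580532, 'cy': 191.54193738303348, 'rvec': array([ 2.20006732, -2.14835506,  0.11569457]), 'tvec': array([ 117.24226789,  560.41787608, 1162.27497413])}
side {'fx': 400.1750385652436, 'fy': 400.1750385652436, 'cx': 318.9323719925995, 'cy': 193.89728483537124, 'rvec': array([ 2.17768008,  0.15501036, -0.08084904]), 'tvec': array([-591.83656224,   81.70631007, 1057.68615696])}
{'fx': 297.53137588185785, 'fy': 297.53137588185785, 'cx': 323.01351219698756, 'cy': 198.80466523841403, 'T_tool_cam': array([[ 4.95708642e-04, -9.57863149e-01, -2.87224549e-01,
         7.84870320e+01],
       [ 9.99999552e-01,  2.43353524e-04,  9.14298756e-04,
        -8.99158474e-01],
       [-8.05875980e-04, -2.87224873e-01,  9.57862841e-01,
        -1.61476905e+02],
       [ 0.00000000e+00,  0.00000000e+00,  0.00000000e+00,
         1.00000000e+00]])}
```

View pics/top0.png

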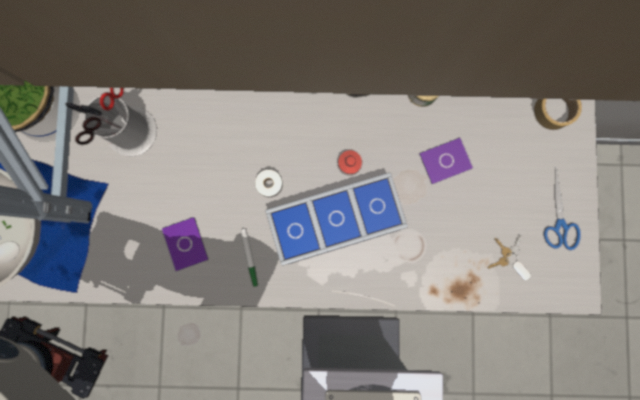

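View pics/side0.png

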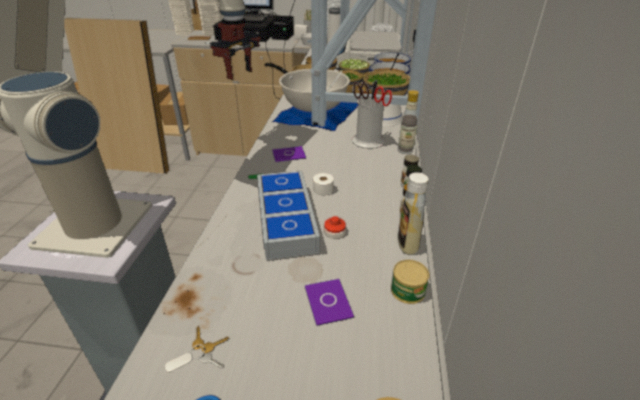

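Top view: three blue lids sit in the steel caddy at about (295,231), (336,219) and (377,206). There are purple look-alikes at (185,244) and (446,160), and a blue cloth at (60,230). Left in the image is +y. Next I measure the rings and check the choice in a close crop.

```bash
cat >> h.py <<'E'
def proj_plane(n,uv,z):
    p=imaging.camera_params(n);R=cv2.Rodrigues(p['rvec'])[0];t=p['tvec']
    K=np.array([[p['fx'],0,p['cx']],[0,p['fy'],p['cy']],[0,0,1]])
    d=(R.T@np.linalg.inv(K)@np.c_[np.reshape(uv,(-1,2)),np.ones(len(np.reshape(uv,(-1,2))))].T).T
    c=-R.T@t
    return c+d*((z-c[2])/d[:,2])[:,None]
E
python3 - <<'E'
from h import *
im=cv2.imread("pics/top0.png")
hsv=cv2.cvtColor(im,cv2.COLOR_BGR2HSV)
m=cv2.inRange(hsv,(105,120,90),(122,255,255)); m[:, :240]=0; m[:,430:]=0
m=cv2.morphologyEx(m,cv2.MORPH_OPEN,np.ones((3,3)))
cs,_=cv2.findContours(m,cv2.RETR_EXTERNAL,cv2.CHAIN_APPROX_NONE)
C=[]
for c in cs:
    if cv2.contourArea(c)<500: continue
    w=proj_plane("top",c[:,0,:].astype(float),60)
    r=cv2.minAreaRect(w[:,:2].astype(np.float32)); 
    rr=cv2.minAreaRect(c); print(np.round(rr[0],1),r); C.append(r[0])
C=np.array(C);C=C[np.argsort(-C[:,1])]
d=C[0]-C[-1];print(C,np.linalg.norm(np.diff(C,axis=0),axis=1),"yaw",np.arctan2(-d[0],d[1]))
crop=cv2.resize(im[150:280,230:420],None,fx=4,fy=4,interpolation=cv2.INTER_CUBIC);cv2.imwrite("pics/crop0.png",crop)
for z,pts in ((40,[(268,182)]),(46,[(349,161)])): print(proj_plane("top",pts,z))
E
```

```text
[294.9 230.7] ((465.3983459472656, 183.12771606445312), (104.73783111572266, 78.30864715576172), 18.166074752807617)
[336.  218.2] ((495.319091796875, 91.76834106445312), (104.2755355834961, 77.61249542236328), 18.12995719909668)
[376.8 205.8] ((525.2288818359375, 0.73681640625), (103.75049591064453, 77.20611572265625), 18.220964431762695)
[[465.39834595 183.12771606]
 [495.3190918   91.76834106]
 [525.22888184   0.73681641]] [96.13421052 95.81927792] yaw 0.3169741878506392
[[575.31558519 248.49879066  40.        ]]
[[627.57178755  64.11590182  46.        ]]
```

View pics/crop0.png

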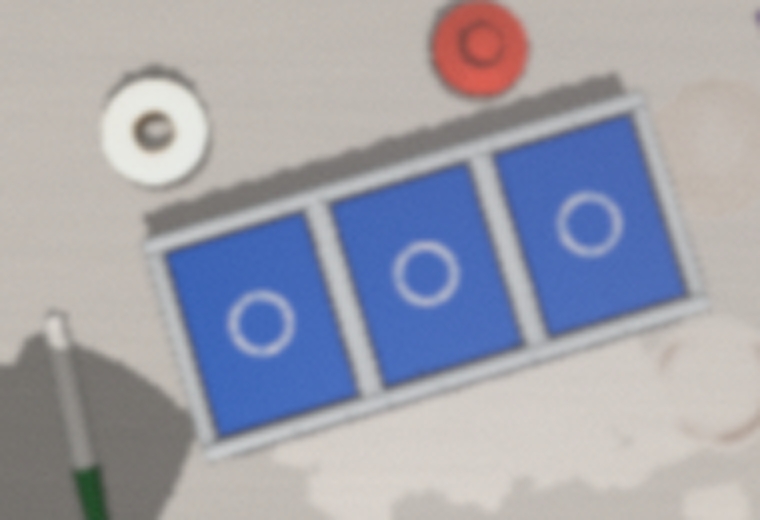

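The lids measure 104x78 mm at 96 mm spacing, with yaw 0.317 rad, which agrees with the description. First I close the fingers and turn the tool to the caddy's axes.

```bash
cat >> h.py <<'E'
from scipy.spatial.transform import Rotation as Rn
YAW=0.317; AX=np.array([np.cos(YAW),np.sin(YAW)])
LID=dict(L=(465.4,183.1),M=(495.3,91.8),R=(525.2,0.7))
def front(k,off=-37): return np.array(LID[k])+off*AX
def plan(target):
    o=readout.get_obs();R=Rn.from_rotvec(o['orientation']).as_matrix()
    th=np.arctan2(R[1,1],R[0,1]); 
    print("pos",o['ee_pos'].round(1),"toolz",R[:,2].round(4),"yaw err(world) deg",np.degrees(YAW-th).round(2),"tool delta mm",(R.T@(np.array(target)-o['ee_pos'])).round(1),"F",o['ft_force'].round(2),"w",o['width'],"t",o['t'])
    # and with ideal orientation
    Ri=np.array([[np.sin(YAW),np.cos(YAW),0],[-np.cos(YAW),np.sin(YAW),0],[0,0,-1]]).T
    Ri=np.c_[[np.sin(YAW),-np.cos(YAW),0],[np.cos(YAW),np.sin(YAW),0],[0,0,-1]]
    print(np.linalg.det(Ri),"ideal-delta",(Ri.T@(np.array(target)-o['ee_pos'])).round(1), "rot tool",(Rn.from_matrix(R.T@Ri).as_rotvec()).round(4))
E
python3 - <<'E'
from h import *
f=front('L');print(f);plan([*f,100])
E
```

```text
[430.24353074 171.56645461]
pos [242.5 575.5 222. ] toolz [-6.0e-04 -1.2e-03 -1.0e+00] yaw err(world) deg -48.99 tool delta mm [-329.9 -299.2  122.4] F [0.51 0.07 0.15] w 87.97080892061071 t 0.1Traceback (most recent call last):
  File "<stdin>", line 2, in <module>
  File "h.py", line 20, in plan
    print(np.linalg.det(Ri),"ideal-delta",(Ri.T@(np.array(target)-o['ee_pos'])).round(1), "rot tool",(Rn.from_matrix(R.T@Ri).as_rotvec()).round(4))
                                                                                                      ~~~~~~~~~~~~~~^^^^^^^^
  File "scipy/spatial/transform/_rotation.pyx", line 1143, in scipy.spatial.transform._rotation.Rotation.from_matrix
ValueError: Non-positive determinant (left-handed or null coordinate frame) in rotation matrix 0: [[-6.56243140e-01 -7.54549494e-01 -4.23862822e-05]
 [-7.54548850e-01  6.56242504e-01  1.34510142e-03]
 [ 9.87129920e-04 -9.14696103e-04  9.99999094e-01]].
```

```bash
sed -i '/Ri=np.array/d; s/np.c_\[\[np.sin(YAW),-np.cos(YAW),0\]/np.c_[[-np.sin(YAW),np.cos(YAW),0]/' h.py
python3 - <<'E'
from h import *
f=front('L');plan([*f,100])
E
```

```text
pos [242.5 575.5 222. ] toolz [-6.0e-04 -1.2e-03 -1.0e+00] yaw err(world) deg -48.99 tool delta mm [-329.9 -299.2  122.4] F [0.51 0.07 0.15] w 87.97080892061071 t 0.1
1.0 ideal-delta [-442.4   52.5  122. ] rot tool [-1.30e-03  5.00e-04  8.55e-01]
```

>>> carry_out --rows '[[[0,0,0],[0,0,0.12],1],[[0,0,0],[0,0,0.12],1],[[0,0,0],[0,0,0.12],1],[[0,0,0],[0,0,0.12],1],[[0,0,0],[0,0,0.12],1],[[0,0,0],[0,0,0.12],1],[[0,0,0],[0,0,0.12],1],[[0,0,0],[0,0,0.015],1]]'

```text
t: 0.77
ee_pos: [242.6, 575.7, 222.3]
orientation: [1.849, 2.54, -0.001]
ft_force: [-0.6, 0.1, -0.0]
width: 38.0
```

```bash
python3 - <<'E'
from h import *
f=front('L');plan([*f,100])
E
```

```text
pos [242.6 575.7 222.3] toolz [-3.e-04 -8.e-04 -1.e+00] yaw err(world) deg 0.26 tool delta mm [-442.2   54.4  122.5] F [-0.55  0.13 -0.01] w 37.95516003975317 t 0.7667
1.0 ideal-delta [-442.5   52.4  122.3] rot tool [-0.0005  0.0006 -0.0045]
```

>>> carry_out --rows '[[[-0.036,0.0045,0.0],[0,0,-0.004],1],[[-0.037,0.0044,0.01],[0,0,0],1],[[-0.037,0.0044,0.01],[0,0,0],1],[[-0.037,0.0044,0.01],[0,0,0],1],[[-0.037,0.0044,0.01],[0,0,0],1],[[-0.037,0.0044,0.01],[0,0,0],1],[[-0.037,0.0044,0.01],[0,0,0],1],[[-0.037,0.0044,0.01],[0,0,0],1],[[-0.037,0.0044,0.01],[0,0,0],1],[[-0.037,0.0044,0.01],[0,0,0],1],[[-0.037,0.0044,0.01],[0,0,0],1],[[-0.036,0.0044,0.01],[0,0,0],1]]'

```text
t: 1.77
ee_pos: [432.6, 171.4, 112.3]
orientation: [1.833, 2.551, 0.0]
ft_force: [0.4, 0.0, -0.8]
width: 0.1
```

```bash
python3 - <<'E'
from h import *
f=front('L');plan([*f,75])
im=imaging.get_image("wrist");cv2.imwrite("pics/w1.png",im[:,:,::-1]);plan([*f,75])
im=imaging.get_image("side");cv2.imwrite("pics/s1.png",cv2.resize(im[130:290,180:400,::-1],None,fx=3.5,fy=3.5))
E
```

```text
pos [432.6 171.4 112.3] toolz [ 2.e-04  0.e+00 -1.e+00] yaw err(world) deg -0.44 tool delta mm [ 0.9 -2.2 37.3] F [ 0.4   0.04 -0.78] w 0.09478787246110693 t 1.7667
1.0 ideal-delta [ 0.9 -2.2 37.3] rot tool [0.0002 0.     0.0076]
pos [433.9 167.  110.8] toolz [-0.001 -0.002 -1.   ] yaw err(world) deg -0.31 tool delta mm [ 5.5 -1.9 35.8] F [ 0.93 -3.63 -1.62] w 0.13663268576528645 t 1.8167
1.0 ideal-delta [ 5.4 -2.  35.8] rot tool [-0.0016  0.0016  0.0054]
```

View pics/w1.png

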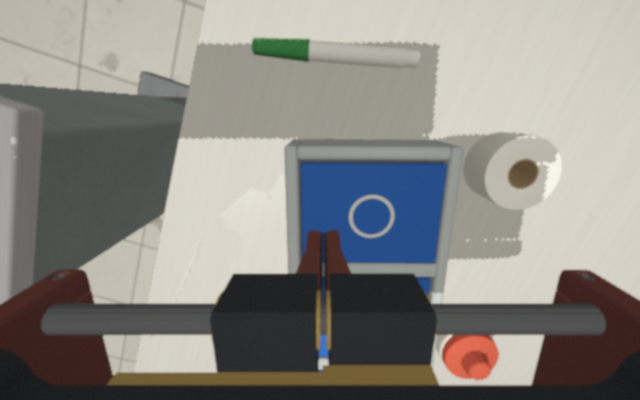

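View pics/s1.png

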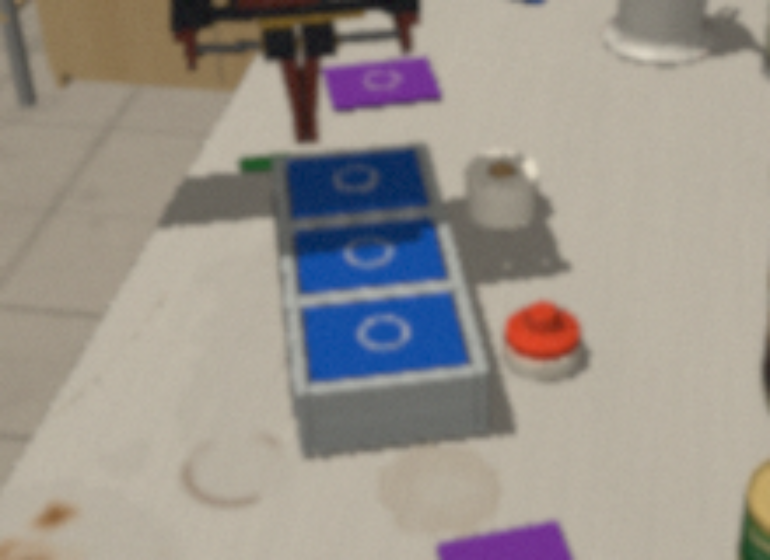

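The wrist view shows the left lid with its ring at (371,216), the roll at (522,173) and the marker at (335,52). The closed fingertip hangs over the front half of the lid. I shift it into place and go lower.

>>> carry_out --rows '[[[0.003,-0.001,0.015],[0,0,0.005],1],[[0.0025,-0.001,0.015],[0,0,0],1],[[0,0,0],[0,0,0],1],[[0,0,0],[0,0,0],1]]'

```text
t: 2.2
ee_pos: [427.8, 178.0, 82.4]
orientation: [-1.841, -2.545, 0.002]
ft_force: [0.8, 1.0, 0.4]
width: 0.4
```

```bash
cat >> h.py <<'E'
def wplane(uv,z,o):
    p=imaging.camera_params("wrist");T=p['T_tool_cam'];R=Rn.from_rotvec(o['orientation']).as_matrix()
    d=R@T[:3,:3]@np.array([(uv[0]-p['cx'])/p['fx'],(uv[1]-p['cy'])/p['fy'],1]);c=R@T[:3,3]+o['ee_pos']
    return c+d*(z-c[2])/d[2]
E
python3 - <<'E'
from h import *
f=front('L');plan([*f,65])
o=readout.get_obs();im=imaging.get_image("wrist");cv2.imwrite("pics/w2.png",im[:,:,::-1]);plan([*f,65])
h=cv2.cvtColor(im,cv2.COLOR_RGB2HSV)
m=cv2.inRange(h,(105,100,50),(125,255,255));
mm=(m[140:300,280:470]==0).astype(np.uint8)
n,l,s,c=cv2.connectedComponentsWithStats(mm)
for i in range(1,n):
    if s[i,4]>50:
        x,y,w,hh=s[i,:4]; uv=(280+x+w/2-.5,140+y+hh/2-.5); print(uv,s[i],wplane(uv,60,o).round(1))
E
```

```text
pos [427.8 178.   82.4] toolz [-1.7e-03 -6.0e-04 -1.0e+00] yaw err(world) deg -0.08 tool delta mm [-6.9  0.3 17.4] F [0.79 0.99 0.37] w 0.35302783284706146 t 2.2
1.0 ideal-delta [-6.9  0.3 17.4] rot tool [-0.0019  0.0001  0.0014]
pos [428.4 178.2  82.9] toolz [-3.e-04 -1.e-04 -1.e+00] yaw err(world) deg -0.06 tool delta mm [-6.9 -0.4 17.9] F [ 0.26 -0.48  0.18] w 0.5739967169538485 t 2.25
1.0 ideal-delta [-6.9 -0.4 17.9] rot tool [-0.0004 -0.      0.0011]
(np.float64(374.5), np.float64(219.5)) [    0     0   190   160 16410] [457.1 196.8  60. ]
(np.float64(381.5), np.float64(242.0)) [ 75  78  54  49 816] [467.4 183.2  60. ]
```

The wrist measurement of the left ring, (467.4,183.2), agrees with the top camera to 2 mm. I correct the position and descend.

>>> carry_out --rows '[[[-0.004,0,0.006],[0,0,0.001],1],[[-0.003,0,0.007],[0,0,0],1],[[0,0,0.003],[0,0,0],1],[[0,0,0],[0,0,0],1],[[0,0,0],[0,0,0],1]]'

```text
t: 2.67
ee_pos: [430.6, 171.0, 66.5]
orientation: [-1.845, -2.542, 0.001]
ft_force: [0.1, 0.6, -0.1]
width: 0.2
```

>>> carry_out --rows '[[[0,0,0.001],[0,0,0],1],[[0,0,0.0005],[0,0,0],1],[[0,0,0],[0,0,0],1]]'

```text
t: 2.92
ee_pos: [430.8, 171.2, 65.2]
orientation: [1.845, 2.542, 0.0]
ft_force: [0.0, 0.2, -0.4]
width: 0.8
```

>>> carry_out --rows '[[[0,0,0.0005],[0,0,0],1],[[0,0,0.0005],[0,0,0],1],[[0,0,0],[0,0,0],1]]'

```text
t: 3.17
ee_pos: [430.7, 171.1, 64.2]
orientation: [1.845, 2.542, 0.0]
ft_force: [-0.2, -0.3, -0.6]
width: 0.4
```

>>> carry_out --rows '[[[0,0,0.0005],[0,0,0],1],[[0,0,0.0005],[0,0,0],1],[[0,0,0],[0,0,0],1]]'

```text
t: 3.42
ee_pos: [430.7, 171.1, 63.1]
orientation: [-1.845, -2.542, 0.0]
ft_force: [-0.7, 0.4, 0.2]
width: 0.4
```

>>> carry_out --rows '[[[0,0,0.0005],[0,0,0],1],[[0,0,0.0005],[0,0,0],1],[[0,0,0],[0,0,0],1]]'

```text
t: 3.67
ee_pos: [430.7, 171.1, 62.1]
orientation: [-1.846, -2.542, 0.0]
ft_force: [0.0, -0.6, 0.1]
width: 0.2
```

>>> carry_out --rows '[[[0,0,0.0005],[0,0,0],1],[[0,0,0.0005],[0,0,0],1],[[0,0,0],[0,0,0],1]]'

```text
t: 3.92
ee_pos: [430.8, 171.1, 61.7]
orientation: [1.845, 2.542, 0.0]
ft_force: [-1.6, -0.8, 9.5]
width: 0.4
```

>>> carry_out --rows '[[[0,0,0.0005],[0,0,0],1],[[0,0,0],[0,0,0],1]]'

```text
t: 4.08
ee_pos: [430.8, 171.1, 61.6]
orientation: [1.845, 2.542, 0.0]
ft_force: [-3.0, -1.0, 14.7]
width: 0.8
```

>>> carry_out --rows '[[[0,0,0.0005],[0,0,0],1],[[0,0,0],[0,0,0],1]]'

```text
t: 4.25
ee_pos: [430.8, 171.1, 61.4]
orientation: [1.845, 2.542, 0.0]
ft_force: [-4.5, -2.0, 20.2]
width: 0.1
```

Contact at 61.8 mm turned stiff at once. I back off the force, since 20 N was more than I intended. I then compare wrist pictures pressed and released to see whether the lid tilts.

>>> carry_out --rows '[[[0,0,-0.001],[0,0,0],1],[[0,0,0],[0,0,0],1]]'

```text
t: 4.42
ee_pos: [430.9, 171.1, 61.6]
orientation: [1.845, 2.542, 0.001]
ft_force: [-1.3, 0.1, 7.2]
width: 0.6
```

```bash
cat >> h.py <<'E'
def shot(n,cam="wrist"):
    o=readout.get_obs();im=imaging.get_image(cam)[:,:,::-1].copy();cv2.imwrite(f"pics/{n}.png",im);print(n,o['ee_pos'].round(2),o['ft_force'].round(2));return o,im
E
python3 - <<'E'
from h import *
o,im=shot("pL"); shot("sL","side")
cv2.imwrite("pics/pLc.png",cv2.resize(im[130:300,270:480],None,fx=3.5,fy=3.5,interpolation=cv2.INTER_CUBIC))
E
```

```text
pL [430.86 171.15  61.64] [-1.32  0.09  7.21]
sL [430.9  171.16  61.59] [-3.06 -0.83  8.98]
```

>>> carry_out --rows '[[[0,0,-0.002],[0,0,0],1],[[0,0,-0.002],[0,0,0],1],[[0,0,0],[0,0,0],1],[[0,0,0],[0,0,0],1]]'

```text
t: 4.85
ee_pos: [430.8, 171.1, 65.2]
orientation: [1.845, 2.542, 0.0]
ft_force: [-0.5, 0.0, 0.7]
width: 0.6
```

```bash
python3 - <<'E'
from h import *
o,im=shot("rL"); shot("srL","side")
cv2.imwrite("pics/rLc.png",cv2.resize(im[130:300,270:480],None,fx=3.5,fy=3.5,interpolation=cv2.INTER_CUBIC))
E
```

```text
rL [430.8  171.14  65.16] [-0.47  0.04  0.72]
srL [430.72 171.1   65.09] [-0.6   0.01 -1.14]
```

View pics/pLc.png

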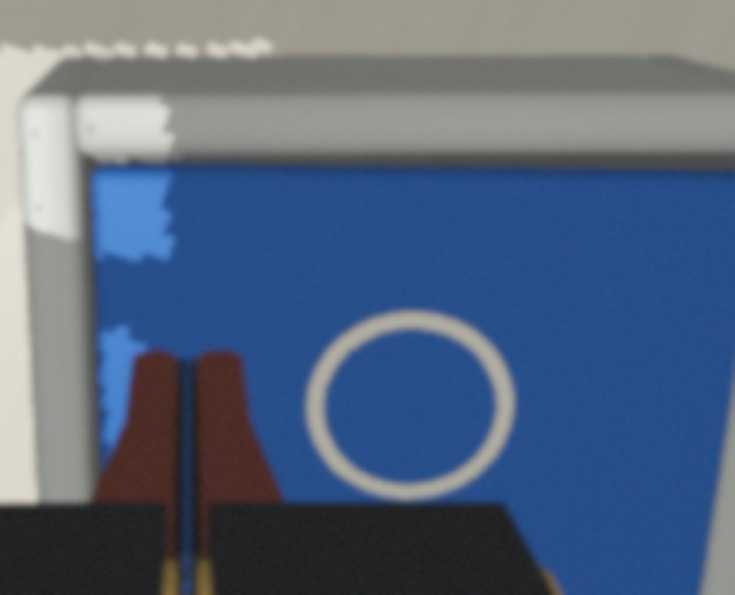

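View pics/rLc.png

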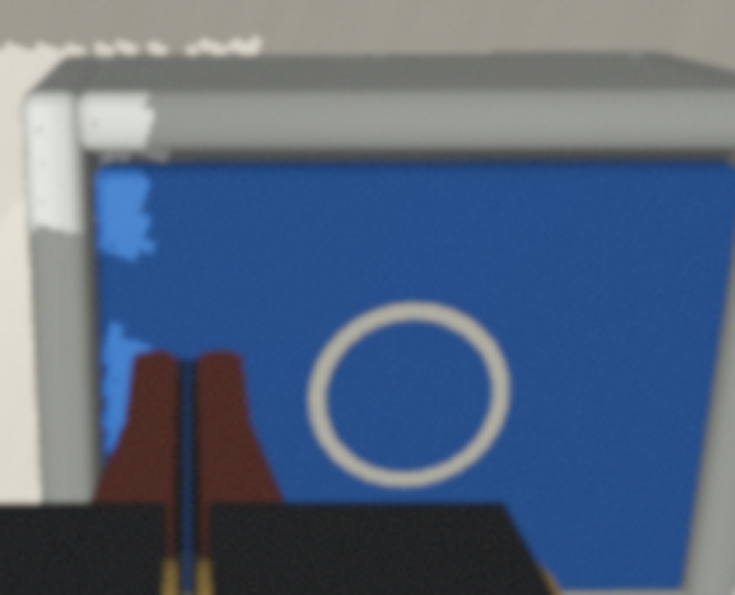

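```bash
cat >> h.py <<'E'
def warp(im,o,k,z=60,s=5):
    # rectify lid plane: caddy frame about lid k, x -75..75 -> cols ; y 60..-20 -> rows
    p=imaging.camera_params("wrist");T=p['T_tool_cam'];R=Rn.from_rotvec(o['orientation']).as_matrix()
    Rc=R@T[:3,:3];c=R@T[:3,3]+o['ee_pos']
    K=np.array([[p['fx'],0,p['cx']],[0,p['fy'],p['cy']],[0,0,1]])
    AY=np.array([-AX[1],AX[0]])
    org=np.array(LID[k])-75*AX+60*AY
    A=np.c_[np.r_[AX/s,0],np.r_[-AY/s,0],np.r_[org,z]-c]
    H=K@Rc.T@A
    return cv2.warpPerspective(im,H,(150*s,80*s),flags=cv2.INTER_CUBIC|cv2.WARP_INVERSE_MAP)
E
cat > an.py <<'E'
from h import *
import sys
def an(name,pos,rv,k):
    im=cv2.imread(f"pics/{name}.png");o=dict(ee_pos=np.array(pos),orientation=np.array(rv))
    w=warp(im,o,k);cv2.imwrite(f"pics/{name}_w.png",w)
    f=w.astype(float);bl=f[:,:,0]-f[:,:,2]
    out=[]
    for y in (30,25,20,15,10):
        r=bl[int((60-y)*5)-10:int((60-y)*5)+10].mean(0)
        b=r>60; i=np.where(b)[0]; out.append((i[0]/5-75,i[-1]/5-75))
    print(name,np.round(out,1).tolist())
    for x in (-45,-20,0,20,45):
        r=bl[:,int((x+75)*5)-10:int((x+75)*5)+10].mean(1); i=np.where(r>60)[0]; print(x,60-i[0]/5,end='; ')
    print()
E
python3 - <<'E'
from an import *
an("pL",[430.86,171.15,61.64],[1.845,2.542,0.001],'L')
an("rL",[430.80,171.14,65.16],[1.845,2.542,0],'L')
a=cv2.imread("pics/pL_w.png");b=cv2.imread("pics/rL_w.png")
cv2.imwrite("pics/cmpL.png",cv2.resize(np.vstack([a,b]),(560,597)))
E
```

```text
pL [[-52.0, 56.0], [-51.8, 56.0], [-51.6, 56.0], [-51.6, 56.0], [-51.8, 56.0]]
-45 41.2; -20 40.8; 0 40.6; 20 40.4; 45 40.0; 
rL [[-51.8, 54.4], [-51.6, 54.4], [-51.4, 54.2], [-51.4, 54.4], [-51.6, 54.4]]
-45 40.8; -20 40.8; 0 40.8; 20 40.8; 45 40.8;
```

View pics/cmpL.png

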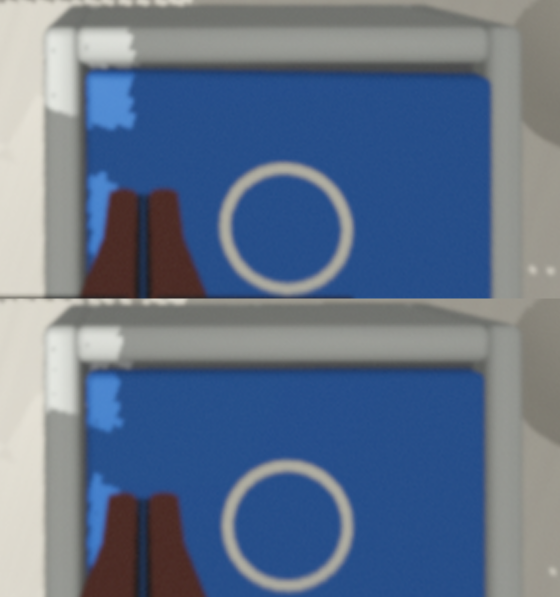

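The rectified views show that the left lid tilts under the press. Its rear edge moved 54.4→56.0 mm and its left edge slanted from 41.2 to 40.0, while the rim stayed put; released, it is level again. So the left lid rocks. I leave it as it is and try the middle and right lids too.

>>> carry_out --rows '[[[0,0,-0.015],[0,0,0],1],[[-0.032,0,0],[0,0,0],1],[[-0.032,0,0],[0,0,0],1],[[-0.032,0,0],[0,0,0],1],[[0,0,0],[0,0,0],1],[[0,0,0],[0,0,0],1],[[0,0,0],[0,0,0],1]]'

```text
t: 5.53
ee_pos: [460.1, 79.9, 80.0]
orientation: [-1.846, -2.541, 0.0]
ft_force: [0.3, -0.1, -0.1]
width: 0.5
```

```bash
python3 - <<'E'
from h import *
plan([*front('M'),64])
E
```

```text
pos [460.1  79.9  80. ] toolz [-6.e-04  1.e-04 -1.e+00] yaw err(world) deg 0.17 tool delta mm [ 0.3  0.1 16. ] F [ 0.31 -0.11 -0.12] w 0.5346484965211195 t 5.5333
1.0 ideal-delta [ 0.4  0.1 16. ] rot tool [-0.0005 -0.0002 -0.0029]
```

>>> carry_out --rows '[[[0,0,0.008],[0,0,0],1],[[0,0,0.007],[0,0,0],1],[[0,0,0],[0,0,0],1],[[0,0,0],[0,0,0],1]]'

```text
t: 5.87
ee_pos: [459.6, 80.4, 64.4]
orientation: [-1.843, -2.542, 0.002]
ft_force: [-0.2, 0.2, -0.1]
width: 0.6
```

```bash
python3 - <<'E'
from h import *
o,im=shot("rM");np.save("rM.npy",np.r_[o['ee_pos'],o['orientation']])
E
```

```text
rM [459.64  80.41  64.37] [-0.22  0.15 -0.13]
```

>>> carry_out --rows '[[[0,0,0.0005],[0,0,0],1],[[0,0,0.0005],[0,0,0],1],[[0,0,0.0005],[0,0,0],1],[[0,0,0.0005],[0,0,0],1],[[0,0,0],[0,0,0],1]]'

```text
t: 6.33
ee_pos: [460.5, 79.8, 63.2]
orientation: [1.846, 2.542, 0.0]
ft_force: [0.4, -0.0, 0.2]
width: 0.3
```

>>> carry_out --rows '[[[0,0,0.0005],[0,0,0],1],[[0,0,0.0005],[0,0,0],1],[[0,0,0],[0,0,0],1]]'

```text
t: 6.58
ee_pos: [460.5, 79.8, 62.1]
orientation: [-1.846, -2.542, 0.0]
ft_force: [-0.6, -1.4, 0.6]
width: 0.4
```

>>> carry_out --rows '[[[0,0,0.0005],[0,0,0],1],[[0,0,0.0005],[0,0,0],1],[[0,0,0],[0,0,0],1]]'

```text
t: 6.83
ee_pos: [460.4, 79.8, 61.1]
orientation: [-1.845, -2.542, 0.0]
ft_force: [-0.2, 0.5, 0.2]
width: 0.6
```

>>> carry_out --rows '[[[0,0,0.0005],[0,0,0],1],[[0,0,0],[0,0,0],1]]'

```text
t: 7.0
ee_pos: [460.5, 79.8, 60.6]
orientation: [-1.845, -2.542, 0.0]
ft_force: [0.4, -0.7, -0.4]
width: 0.5
```

>>> carry_out --rows '[[[0,0,0.0005],[0,0,0],1],[[0,0,0],[0,0,0],1]]'

```text
t: 7.17
ee_pos: [460.5, 79.8, 60.4]
orientation: [1.845, 2.542, -0.0]
ft_force: [-0.7, -0.0, 2.6]
width: 0.2
```

>>> carry_out --rows '[[[0,0,0.0005],[0,0,0],1],[[0,0,0],[0,0,0],1]]'

```text
t: 7.33
ee_pos: [460.5, 79.8, 60.3]
orientation: [1.845, 2.542, 0.0]
ft_force: [-3.3, -0.6, 11.0]
width: 0.5
```

```bash
python3 - <<'E'
from h import *
from an import an
o,im=shot("pM")
an("pM",o['ee_pos'],o['orientation'],'M')
r=np.load("rM.npy");an("rM",r[:3],r[3:],'M')
E
```

```text
pM [460.53  79.83  60.3 ] [-3.33 -0.61 11.  ]
pM [[-51.4, 52.6], [-51.2, 52.6], [-51.0, 52.6], [-51.0, 52.6], [-51.4, 52.8]]
-45 60.0; -20 60.0; 0 60.0; 20 60.0; 45 60.0; 
rM [[-51.4, 52.6], [-51.0, 52.6], [-51.0, 52.8], [-51.2, 52.8], [-51.0, 52.6]]
-45 60.0; -20 60.0; 0 60.0; 20 60.0; 45 60.0;
```

The middle lid is firm: contact came at 60.4 mm with 11 N and no tilt, its edges the same pressed and released. Now the right lid.

>>> carry_out --rows '[[[0,0,-0.005],[0,0,0],1],[[0,0,-0.014],[0,0,0],1],[[-0.032,0,0],[0,0,0],1],[[-0.032,0,0],[0,0,0],1],[[-0.032,0,0],[0,0,0],1],[[0,0,0],[0,0,0],1],[[0,0,0],[0,0,0],1],[[0,0,0],[0,0,0],1]]'

```text
t: 8.05
ee_pos: [489.7, -11.2, 78.5]
orientation: [-1.846, -2.541, 0.0]
ft_force: [0.4, 0.2, -0.7]
width: 0.3
```

>>> carry_out --rows '[[[0,0,0.008],[0,0,0],1],[[0,0,0.006],[0,0,0],1],[[0,0,0],[0,0,0],1],[[0,0,0],[0,0,0],1]]'

```text
t: 8.38
ee_pos: [489.5, -10.7, 63.9]
orientation: [-1.843, -2.542, 0.002]
ft_force: [0.4, 0.3, 1.0]
width: 0.5
```

```bash
python3 - <<'E'
from h import *
plan([*front('R'),64])
o,im=shot("rR");np.save("rR.npy",np.r_[o['ee_pos'],o['orientation']])
E
```

```text
pos [489.5 -10.7  63.9] toolz [-1.8e-03  1.0e-04 -1.0e+00] yaw err(world) deg 0.05 tool delta mm [-0.3  0.5 -0.1] F [0.38 0.35 0.99] w 0.5454664101199772 t 8.3833
1.0 ideal-delta [-0.3  0.5 -0.1] rot tool [-0.0017 -0.0006 -0.0008]
rR [489.45 -10.72  63.94] [0.38 0.35 0.99]
```

>>> carry_out --rows '[[[0,0,0.0005],[0,0,0],1],[[0,0,0.0005],[0,0,0],1],[[0,0,0.0005],[0,0,0],1],[[0,0,0],[0,0,0],1]]'

```text
t: 8.77
ee_pos: [490.3, -11.4, 63.2]
orientation: [1.845, 2.542, 0.0]
ft_force: [-0.1, 0.2, 0.8]
width: 0.5
```

>>> carry_out --rows '[[[0,0,0.0005],[0,0,0],1],[[0,0,0.0005],[0,0,0],1],[[0,0,0],[0,0,0],1]]'

```text
t: 9.02
ee_pos: [490.2, -11.5, 62.1]
orientation: [-1.846, -2.542, 0.0]
ft_force: [-0.4, -0.4, -1.1]
width: 0.3
```

>>> carry_out --rows '[[[0,0,0.0005],[0,0,0],1],[[0,0,0],[0,0,0],1]]'

```text
t: 9.18
ee_pos: [490.2, -11.5, 61.6]
orientation: [-1.846, -2.542, 0.0]
ft_force: [-0.2, 0.5, 0.4]
width: 0.6
```

>>> carry_out --rows '[[[0,0,0.0005],[0,0,0],1],[[0,0,0],[0,0,0],1]]'

```text
t: 9.35
ee_pos: [490.2, -11.5, 61.1]
orientation: [-1.846, -2.542, 0.0]
ft_force: [-0.6, 0.2, -0.8]
width: 0.6
```

>>> carry_out --rows '[[[0,0,0.0005],[0,0,0],1],[[0,0,0.0005],[0,0,0],1],[[0,0,0],[0,0,0],1]]'

```text
t: 9.6
ee_pos: [490.3, -11.5, 60.4]
orientation: [1.845, 2.542, -0.0]
ft_force: [-1.2, 0.3, 3.5]
width: 0.5
```

>>> carry_out --rows '[[[0,0,0.0005],[0,0,0],1],[[0,0,0],[0,0,0],1]]'

```text
t: 9.77
ee_pos: [490.3, -11.4, 60.3]
orientation: [1.845, 2.542, 0.0]
ft_force: [-3.2, 0.0, 9.6]
width: 0.7
```

```bash
python3 - <<'E'
from h import *
from an import an
o,im=shot("pR")
an("pR",o['ee_pos'],o['orientation'],'R')
r=np.load("rR.npy");an("rR",r[:3],r[3:],'R')
E
```

```text
pR [490.28 -11.44  60.32] [-3.16  0.02  9.61]
pR [[-50.8, 52.8], [-50.8, 52.8], [-50.8, 52.8], [-51.0, 52.8], [-51.4, 52.8]]
-45 60.0; -20 60.0; 0 60.0; 20 60.0; 45 60.0; 
rR [[-50.8, 52.8], [-51.0, 52.8], [-50.8, 52.8], [-50.8, 52.8], [-51.0, 52.8]]
-45 60.0; -20 60.0; 0 60.0; 20 60.0; 45 60.0;
```

The right lid is firm as well: contact at 60.4 mm, no tilt at 9.6 N. So the left lid is the loose one. I lift off and go to its middle.

>>> carry_out --rows '[[[0,0,-0.005],[0,0,0],1],[[0,0,-0.022],[0,0,0],1],[[0.032,0.006,0],[0,0,0],1],[[0.032,0.006,0],[0,0,0],1],[[0.032,0.006,0],[0,0,0],1],[[0.032,0.006,0],[0,0,0],1],[[0.032,0.006,0],[0,0,0],1],[[0.032,0.007,0],[0,0,0],1],[[0,0,0],[0,0,0],1],[[0,0,0],[0,0,0],1],[[0,0,0],[0,0,0],1]]'

```text
t: 10.73
ee_pos: [465.7, 182.2, 86.6]
orientation: [-1.844, -2.543, 0.001]
ft_force: [0.2, 0.6, -0.0]
width: 0.5
```

```bash
python3 - <<'E'
from h import *
print(proj_plane("top",[(294.9,230.7)],63.5))
plan([*LID['L'],68])
o,im=shot("cL"); wr=warp(im,o,'L',63.5); cv2.imwrite("pics/cLw.png",wr)
f=wr.astype(float);m=((f[:,:,0]-f[:,:,2])<45).astype(np.uint8)
n,l,s,c=cv2.connectedComponentsWithStats(m)
for i in range(1,n):
    if s[i,4]>300: x,y,w,h=s[i,:4]; print(s[i],(x+w/2)/5-75,60-(y+h/2)/5)
E
```

```text
[[465.01817852 182.87702172  63.5       ]]
pos [465.7 182.2  86.6] toolz [-4.e-04 -4.e-04 -1.e+00] yaw err(world) deg 0.07 tool delta mm [ 1.   0.  18.6] F [ 0.21  0.57 -0.03] w 0.5462358371506826 t 10.7333
1.0 ideal-delta [ 0.9  0.  18.6] rot tool [-0.0005  0.0002 -0.0012]
cL [465.66 182.19  86.6 ] [ 0.21  0.57 -0.03]
[     0      0    750    400 139090] 0.0 20.0
[  294   209   175   191 18172] 1.2999999999999972 -0.8999999999999986
```

View pics/cLw.png

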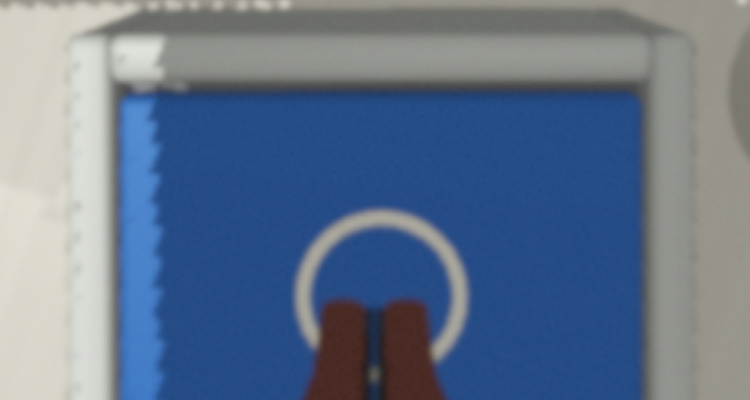

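The ring's centre is 1 mm ahead of the first estimate, so the fingertip is within about 1 mm of the middle. I press down.

>>> carry_out --rows '[[[0.001,0.0007,0.009],[0,0,0],1],[[0,0,0.009],[0,0,0],1],[[0,0,0.002],[0,0,0],1],[[0,0,0],[0,0,0],1],[[0,0,0],[0,0,0],1]]'

```text
t: 11.2
ee_pos: [466.0, 183.2, 66.1]
orientation: [-1.846, -2.541, 0.002]
ft_force: [0.2, 0.2, -0.3]
width: 0.3
```

>>> carry_out --rows '[[[0,0,0.0005],[0,0,0],1],[[0,0,0.0005],[0,0,0],1],[[0,0,0.0005],[0,0,0],1],[[0,0,0.0005],[0,0,0],1],[[0,0,0],[0,0,0],1]]'

```text
t: 11.62
ee_pos: [466.3, 183.8, 64.8]
orientation: [1.845, 2.542, 0.0]
ft_force: [0.2, 0.6, -0.1]
width: 0.3
```

>>> carry_out --rows '[[[0,0,0.0005],[0,0,0],1],[[0,0,0.0005],[0,0,0],1],[[0,0,0],[0,0,0],1]]'

```text
t: 11.87
ee_pos: [466.3, 183.8, 63.7]
orientation: [1.845, 2.542, 0.0]
ft_force: [-0.5, -0.4, -0.3]
width: 0.6
```

>>> carry_out --rows '[[[0,0,0.0005],[0,0,0],1],[[0,0,0.0005],[0,0,0],1],[[0,0,0],[0,0,0],1]]'

```text
t: 12.12
ee_pos: [466.3, 183.8, 63.3]
orientation: [1.845, 2.542, 0.0]
ft_force: [-2.8, -1.1, 7.7]
width: 0.5
```

>>> carry_out --rows '[[[0,0,0.0005],[0,0,0],1],[[0,0,0],[0,0,0],1]]'

```text
t: 12.28
ee_pos: [466.3, 183.8, 62.9]
orientation: [1.845, 2.542, 0.0]
ft_force: [-2.2, -0.8, 9.7]
width: 0.2
```

>>> carry_out --rows '[[[0,0,0.0005],[0,0,0],1],[[0,0,0],[0,0,0],1]]'

```text
t: 12.45
ee_pos: [466.3, 183.8, 62.5]
orientation: [1.845, 2.542, 0.0]
ft_force: [-2.7, -1.0, 11.1]
width: 0.6
```

It is on the snap, contact at 63.5 mm as expected. I press on.

>>> carry_out --rows '[[[0,0,0.0005],[0,0,0],1],[[0,0,0.0005],[0,0,0],1],[[0,0,0],[0,0,0],1]]'

```text
t: 12.7
ee_pos: [466.4, 183.8, 61.5]
orientation: [1.845, 2.542, 0.0]
ft_force: [-2.4, -2.0, 11.0]
width: 0.4
```

>>> carry_out --rows '[[[0,0,0.0005],[0,0,0],1],[[0,0,0.0005],[0,0,0],1],[[0,0,0],[0,0,0],1]]'

```text
t: 12.95
ee_pos: [466.3, 183.8, 60.5]
orientation: [1.845, 2.542, 0.0]
ft_force: [-3.1, -1.4, 10.9]
width: 0.5
```

>>> carry_out --rows '[[[0,0,0.0005],[0,0,0],1],[[0,0,0.0005],[0,0,0],1],[[0,0,0],[0,0,0],1]]'

```text
t: 13.2
ee_pos: [466.3, 183.8, 60.2]
orientation: [1.845, 2.542, 0.0]
ft_force: [-6.0, -1.8, 21.3]
width: 0.2
```

It went down to 60.2 mm and then turned stiff at 21 N. I hold briefly, release, and check.

>>> carry_out --rows '[[[0,0,0],[0,0,0],1],[[0,0,-0.002],[0,0,0],1],[[0,0,-0.005],[0,0,0],1],[[0,-0.02,-0.01],[0,0,0],1],[[0,-0.017,0],[0,0,0],1],[[0,0,0],[0,0,0],1],[[0,0,0],[0,0,0],1],[[0,0,0],[0,0,0],1]]'

```text
t: 13.87
ee_pos: [432.3, 172.7, 75.9]
orientation: [1.845, 2.542, 0.002]
ft_force: [0.1, -0.3, 1.3]
width: 0.7
```

```bash
python3 - <<'E'
from h import *
from an import an
o,im=shot("fL")
an("fL",o['ee_pos'],o['orientation'],'L')
E
```

```text
fL [432.28 172.68  75.86] [ 0.07 -0.27  1.26]
fL [[-51.4, 52.6], [-51.2, 52.6], [-51.2, 52.6], [-51.2, 52.6], [-51.2, 52.6]]
-45 41.2; -20 41.2; 0 41.4; 20 41.4; 45 41.4;
```

View pics/fL_w.png

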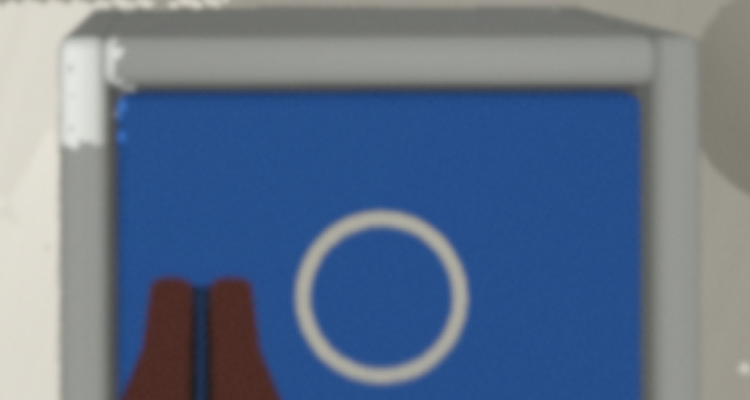

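The left lid now lies flush: its rear edge is at 52.6 mm, as on the two firm lids, where before it was at 54.4. I raise the arm clear and take a last look from above.

>>> carry_out --rows '[[[0,0,-0.03],[0,0,0],1],[[0,0,-0.04],[0,0,0],1],[[0.03,0,-0.03],[0,0,0],1],[[0.04,0,0],[0,0,0],1],[[0.04,0,0],[0,0,0],1],[[0.04,0,0],[0,0,0],1],[[0.04,0,0],[0,0,0],1],[[0.04,0,0],[0,0,0],1],[[0.04,0,0],[0,0,0],1],[[0,0,0],[0,0,0],1],[[0,0,0],[0,0,0],1],[[0,0,0],[0,0,0],1]]'

```text
t: 14.92
ee_pos: [347.6, 428.5, 174.7]
orientation: [1.844, 2.543, -0.001]
ft_force: [-0.1, 0.6, 0.1]
width: 0.4
```

```bash
python3 - <<'E'
from h import *
o,im=shot("topF","top")
print(o['qvel'].round(3),o['t'])
cv2.imwrite("pics/topFc.png",cv2.resize(im[130:300,150:450],None,fx=2.5,fy=2.5))
E
```

```text
topF [347.62 428.49 174.68] [-0.15  0.56  0.08]
[-0.026 -0.012  0.02  -0.001 -0.001  0.   ] 14.9167
```

View pics/topFc.png

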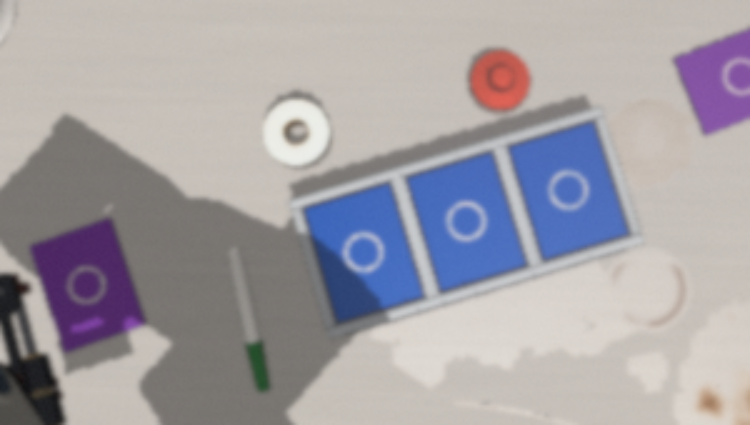

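The roll, at (297,130) in the crop, the timer at (499,78) and the marker at (250,320) stand where they were. All three lids are in their wells and the arm is clear.

```bash
python3 -c "
from h import *
print(close_job())"
```

```text
the job is handed in; nothing more can be done
None
```

The loose lid was the left one. It is now snapped in and flush, and the job was handed in at about 15 s.

- **Trying the lids:** I pressed the front part of each with the closed fingertips, in the order left, middle, right.
  - **Left:** it tipped visibly and came back level when let go.
  - **Middle and right:** both were firm at about 60.4 mm under roughly 10 N, with no tilt.
- **Snapping it in:** I then pressed the left lid in the middle. It went from about 63.5 mm down to 60.2 mm and stiffened at 21 N.
- **Last checks:** after release, its edges matched those of the two firm lids. The label roll, timer and marker looked unmoved from above, and the arm was clear.
- **What went wrong:** my first press on the left lid's front edge briefly reached 20 N, more than I intended and above the 15 N given for that spot. The lid did not snap in then: it came back level when released, and it was still at its raised height when I returned to it.

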